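Find the socket that fits the cooker's burner nut

ROBOT

A 6-joint arm with a two-finger parallel gripper is mounted at the origin on the work surface. World frame = base frame: x ahead of the robot, y to its left, z up, the work surface at z = 0. Lengths are in m, angles in rad, forces in N, time in s.
With the tool pointing down it reaches from about 0.225 to 0.875 m from the base axis. Payload 3.4 kg.
Tool frame: the origin (TCP) lies between the finger pads; the fingertips stand 14 mm ahead of it and the grasp point (between the pads) lies 5 mm behind it; z points along the fingers, y is the direction in which the jaws open and shut (so a half turn about z gives the same grasp; the last joint's range is limited). The gripper opens to 85 mm and grips with 20 to 120 N. Pads are 22 mm wide; open, the fingers measure 114 mm over their backs; the gripper's body (76 mm by 85 mm) begins 54 mm behind the grasp point. The pads swing forward as they close: fully open they stand 13 mm farther back than shut.
Start: joints at [-1.39, 0.276, 1.505, -0, 1.361, -0.121], TCP at [0.171, -0.549, 0.245] pointing down, gripper open.
Joint ranges: [-2.89, 2.89], [-0.75, 2.08], [0.22, 2.7], [-1.18, 4.32], [0.11, 2.71], [-2.7, 2.7]. Speed limits (rad/s): [2.57, 2.57, 3.14, 3.14, 3.14, 3.14].

INTERFACE

Orientations are given as a unit quaternion [w, x, y, z].
In Python, from rig import manip, get_image, job gives the robot as it stands. The module is installed in compiled form; this text tells all that it offers.
- The arm moves only by the tool step_arm, never from a script. Its argument "moves" is one flat list of numbers, 5 for each row, row after row: the shift along the tool's x, y, z as a fraction of full scale, then the turn about the tool's z as a fraction of full scale, then the gripper's target within -1 to 1 (shut at 1, half-way at 0, fully open at -1). In form: [dx, dy, dz, twist, hand, dx, dy, dz, twist, hand, ...]. A call has 1 to 5 rows; each row is the pose to reach, as a shift and turn from the pose commanded when the call began, along the tool's axes at that moment, turning the shorter way round; what a row does not reach only later rows make up. Full scale, the value 1, is 500 mm for a shift and pi rad for a turn. A row lasts 1/10 s, in which the tool goes at most 50 mm and 8.59 degrees, less where a joint would pass 70% of its speed; a pose out of reach is approached as far as the arm can. A call with a number of a shift or a turn outside -1 to 1 is refused whole. A call with a gripper value outside its range is refused whole. The fingers move at their own pace and stop on an object; "force" is the grip in N (left out, the last holds). Time passes only in rows, so rows that repeat a pose let the fingers close. It gives the time, the measured TCP pose, the force and the opening at its end, in the units of the state.
- manip.get_state(): the state, without advancing time (a new reading comes with each control period).
- get_image(name): name is "scene" or "top" or "wrist"; returns a dict with "frame" (400x640x3 uint8, blue, green, red), "fx", "fy", "cx", "cy" (pixels), "rvec" (rotation vector, rad) and "tvec" (3), from world to camera coordinates, as OpenCV has them; the wrist camera has in their place "T_tool_cam" (4x4, takes a point from camera to tool coordinates, whose origin is the TCP and whose axes are the flange's). Camera axes: x right, y down, z forward; pixel columns grow to the right and rows downward; lengths in m; the calibration is good to about 2 mm. A picture is of the moment at which its call begins: read the wrist's pose just before it. There is no depth.
- job.sign_off(): hands the job in, once; it reports no verdict.
The state is a dict: "clock": time; "qpos": joint angles; "qd": joint speeds; "effort": joint torques, N m; "position": TCP position; "ee_rot": TCP orientation; "contact_force": force on the tool from outside, world axes, zero at the start; "moment": the same for the moment, N m; "width": finger opening in m.
Only numpy, scipy, OpenCV 4.12 (cv2) and the standard library are available. Lean on these libraries where they do the work, as an engineer would, in place of code of your own. Each camera call takes 0.05 s, during which the arm holds its last target. There are 200 camera calls.

TASK

The burner nut of the small gas cooker on the kitchen table has to be tightened: lift the loose burner cap off and set it gently down on the table the right way up, then try the sockets on the hexagonal nut underneath until one goes over it. Stand every socket that you do not keep upright on the table, and finish with the fitting socket pushed fully home over the nut and still held in the gripper: do not let go. Leave the other things on the table where they are.

Things in the scene. Friction and masses are not known exactly. Their poses are not given: they have to be found in the camera images.
- cooker: white table-top gas cooker, fixed, 200 (x) x 220 (y) mm, deck 50 mm above the table, knob 37 mm out on its -x side, inlet 30 mm out on +x. In the middle a burner head 90 mm across, top 65 mm above the table. Four pan-support fins on the diagonals, 99 to 125 mm from the centre, up to 83 mm above the table. Origin: under its centre, at table height, z up.
- nut (a point): centre of the underside of the fixed brass hex nut under the cap: on the cooker's axis, 71 mm up, on a boss 40 mm across. Nut 24 mm across flats, 16 mm tall, the top 4 mm tapering to 20.6 mm. Axes as the cooker's; two flats face +x and -x. The 26 mm socket slides over it until its origin is at this point; smaller ones stop on top, 16 mm higher.
- cap: loose dark steel burner cap, an upside-down round cup 56 mm across and 30 mm tall with 3 mm walls and a 4 mm flat top, 0.13 kg. It stands on the burner head (65 mm above the table) centred over nut and boss, 26 mm hollow inside. Origin: centre of its open underside, z up.
- socket_a: loose upright steel socket, hexagonal, 36 mm across flats, 38 mm tall, topped by a square adapter 24 x 24 x 36 mm (74 mm in all), 0.2 kg. Hexagonal bore in the underside, 20 mm deep: 20 mm across flats in one of socket_a and socket_b, 26 mm in the other; outside they look alike. Origin: centre of the bore's mouth, z up. Two flats of hexagon and bore face +x and -x; adapter square to x and y.
- socket_b: loose upright steel socket, hexagonal, 36 mm across flats, 38 mm tall, topped by a square adapter 24 x 24 x 36 mm (74 mm in all), 0.2 kg. Hexagonal bore in the underside, 20 mm deep: 20 mm across flats in one of socket_a and socket_b, 26 mm in the other; outside they look alike. Origin: centre of the bore's mouth, z up. Two flats of hexagon and bore face +x and -x; adapter square to x and y.
- socket_c: like socket_a, with the same height, bore depth, axes and 24 mm square adapter, but slimmer: hexagonal part 25 mm across flats, bore 17 mm across flats: far too small for the nut.
- mug: white mug, 76 mm across, 85 mm tall, handle to its +y. Bystander; origin under its centre.
- jar: glass jar, 52 mm across, 75 mm tall. Bystander; origin under its centre.
- tin: tin can, 72 mm across, 95 mm tall. Bystander; origin under its centre.
- matchbox: matchbox lying flat, 65 (x) x 40 (y) x 18 mm. Bystander; origin under its centre.
- spoon: spoon with a wooden handle lying along its x, about 200 mm long. Bystander.
- torch: black torch lying along its x, 130 mm long, 36 mm thick. Bystander; origin under its middle.

How it is judged:
On the way, in this order (a step that is already met when the one before it is completed fails the run):
1. the cap is lifted off the burner head (height (world z) of cap above 0.089 m), for 0.1 s.
2. the cap stands on the table the right way up, let go (height (world z) of cap below 0.006 m and angle between cap's own z axis and vertical below 0.15 rad and contact force between the fingers and cap below 0.1 N and linear speed of cap below 0.02 m/s), for 0.2 s.
At the end, for the whole second after the job is handed in: One socket is seated on the nut (its mouth less than 4 mm above the nut's underside, within 3 mm sideways, tilted less than 4 degrees) and still gripped (more than 1.5 N from the fingers); the two others stand upright on the table, and the cap stands on the table the right way up, let go and still (all of step 2 and ((z of socket_a in the frame of nut below 0.004 m and horizontal distance between socket_a and nut below 0.003 m and angle between socket_a's own z axis and vertical below 0.07 rad and contact force between the fingers and socket_a above 1.5 N and (height (world z) of socket_b below 0.006 m and angle between socket_b's own z axis and vertical below 0.15 rad) and (height (world z) of socket_c below 0.006 m and angle between socket_c's own z axis and vertical below 0.15 rad)) or (z of socket_b in the frame of nut below 0.004 m and horizontal distance between socket_b and nut below 0.003 m and angle between socket_b's own z axis and vertical below 0.07 rad and contact force between the fingers and socket_b above 1.5 N and (height (world z) of socket_a below 0.006 m and angle between socket_a's own z axis and vertical below 0.15 rad) and (height (world z) of socket_c below 0.006 m and angle between socket_c's own z axis and vertical below 0.15 rad)))); the arm keeps its last pose, push and grip.
It fails at once if one of the other things on the table is pushed more than 40 mm from its place (distance of any of mug, jar, tin, matchbox, spoon, torch from where it was at the start of the episode above 0.04 m).
It fails at once if the cap is dropped or slammed down instead of set down (faster than 0.7 m/s near the table) (linear speed of cap above 0.7 m/s and height (world z) of cap below 0.03 m).
It also fails if it takes over 72 s, if anything falls off the work surface, if the arm or the gripper's body presses on something with over 40 N, if the wrist force passes 120 N, or if a joint passes its speed limit or range.

## Working session

There is one attempt and no reset: what is moved stays moved. The work goes in short steps, Python scripts to look and compute and a tool call to move; the robot and the scene stay as the last step left them, time stands still between calls to the robot, and variables do not carry over. Pictures are saved under pics/ and viewed, about 8 in all and at most 12, crops included, and the job is handed in when it is done.

Besides the shell and the picture viewer there is one more tool, called after "Call:" as name(argument=value, ...), one argument or row to a line, values as JSON. step_arm: Moves the arm, as the interface text tells. Its arguments: {"type":"object","properties":{"moves":{"type":"array","items":{"type":"number","minimum":-1,"maximum":1}},"force":{"type":"number"}},"required":["moves"]}

```bash
mkdir -p pics; cat > h.py <<'E'
import numpy as np, cv2
from rig import manip, get_image, job
from scipy.spatial.transform import Rotation as R
def pose():
    s=manip.get_state(); q=s["ee_rot"]; T=np.eye(4)
    T[:3,:3]=R.from_quat([q[1],q[2],q[3],q[0]]).as_matrix(); T[:3,3]=s["position"]; return T
def cam(im,T=None):
    """K, camera->world 4x4"""
    K=np.array([[im["fx"],0,im["cx"]],[0,im["fy"],im["cy"]],[0,0,1]])
    if "T_tool_cam" in im: return K,T@np.array(im["T_tool_cam"])
    M=np.eye(4); M[:3,:3]=cv2.Rodrigues(np.array(im["rvec"],float))[0]; M[:3,3]=np.ravel(im["tvec"]); return K,np.linalg.inv(M)
def snap(name,f):
    T=pose(); im=get_image(name); K,C=cam(im,T); cv2.imwrite(f"pics/{f}.png",im["frame"]); np.savez(f"pics/{f}.npz",K=K,C=C); return im["frame"],K,C
def load(f): d=np.load(f"pics/{f}.npz"); return d["K"],d["C"]
def ray(f,uv):
    K,C=load(f); d=C[:3,:3]@np.linalg.inv(K)@np.array([uv[0],uv[1],1.]); return C[:3,3],d/np.linalg.norm(d)
def atz(f,uv,z): o,d=ray(f,uv); return o+d*(z-o[2])/d[2]
def tri(f1,a,f2,b):
    o,d=ray(f1,a);p,e=ray(f2,b); s=np.linalg.lstsq(np.c_[d,-e],p-o,rcond=None)[0]; x,y=o+d*s[0],p+e*s[1]; return (x+y)/2,np.linalg.norm(x-y)
def proj(f,P):
    K,C=load(f); p=np.linalg.inv(C)@np.r_[P,1]; q=K@p[:3]; return q[:2]/q[2]
E
python3 - <<'E'
from h import *
print(manip.get_state())
for n in("top","scene"):
    f,K,C=snap(n,n+"0"); print(n,K[0,0],C.round(3).tolist())
E
```

```text
{'clock': 0.0, 'qpos': array([-1.38996663e+00,  2.76589206e-01,  1.50614547e+00,  1.76556897e-05,
        1.36068755e+00, -1.20982406e-01]), 'qd': array([-1.69049971e-06,  1.11488820e-03,  5.34173080e-04, -7.98979791e-04,
        1.73148871e-04,  1.20752863e-03]), 'effort': array([ 2.14428687e-04, -4.16784239e+01, -2.45808238e+01,  2.04763496e-04,
        1.13024900e-02,  9.69722436e-06]), 'position': array([ 0.17083813, -0.54850616,  0.24443807]), 'ee_rot': array([-9.14630984e-04,  9.88635138e-01,  1.50332056e-01, -1.87413807e-05]), 'contact_force': array([0.18860806, 0.27838638, 0.73098892]), 'moment': array([ 0.0497408 ,  0.02687586, -0.01901067]), 'width': 0.0854320172253021}
top 430.45352054144655 [[-0.001, -0.999, 0.049, 0.495], [-1.0, 0.001, -0.001, -0.001], [0.001, -0.049, -0.999, 1.239], [0.0, 0.0, 0.0, 1.0]]
scene 395.1845398771966 [[-0.507, 0.505, -0.698, 1.252], [0.862, 0.287, -0.419, 0.428], [-0.011, -0.814, -0.58, 0.656], [0.0, 0.0, 0.0, 1.0]]
```

View pics/top0.png

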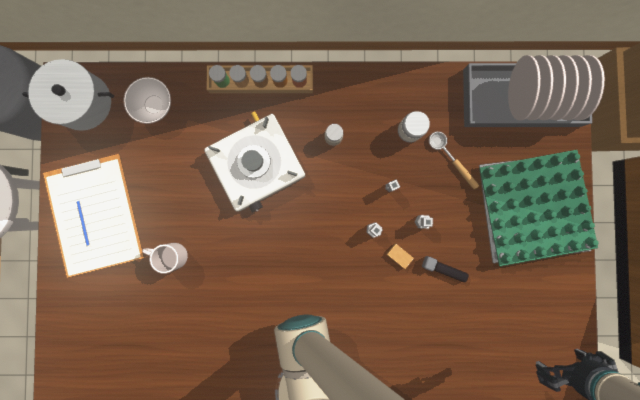

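View pics/scene0.png

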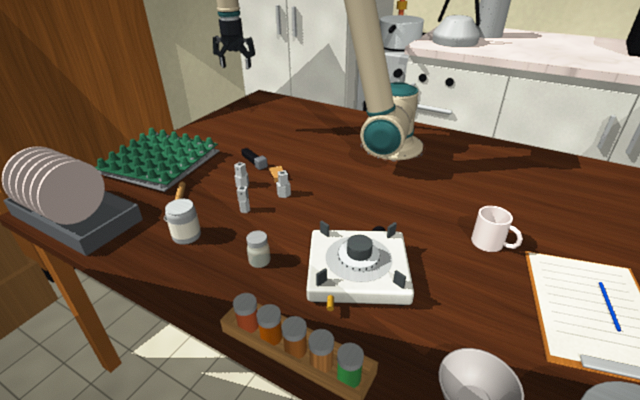

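The top view shows the cooker with the cap at about (252,161). The sockets are at (393,186), which looks slim, (375,230) and (425,222). In the scene view the cap is at (359,247) and the sockets at about (241,175), (243,200) and (283,185). Next I'll enlarge these.

```bash
python3 - <<'E'
from h import *
t=cv2.imread("pics/top0.png");s=cv2.imread("pics/scene0.png")
def crop(i,u,v,w,h,k): return cv2.resize(i[v:v+h,u:u+w],None,fx=k,fy=k,interpolation=cv2.INTER_CUBIC)
a=crop(t,200,110,110,110,3.6363636)[:300,:400]
a=crop(t,202,110,100,75,4); b=crop(t,355,175,100,75,4)
c=crop(s,310,215,100,75,4); d=crop(s,215,150,100,75,4)
cv2.imwrite("pics/c1.png",np.vstack([np.hstack([a,b]),np.hstack([c,d])]))
E
```

```text
(no output)
```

View pics/c1.png

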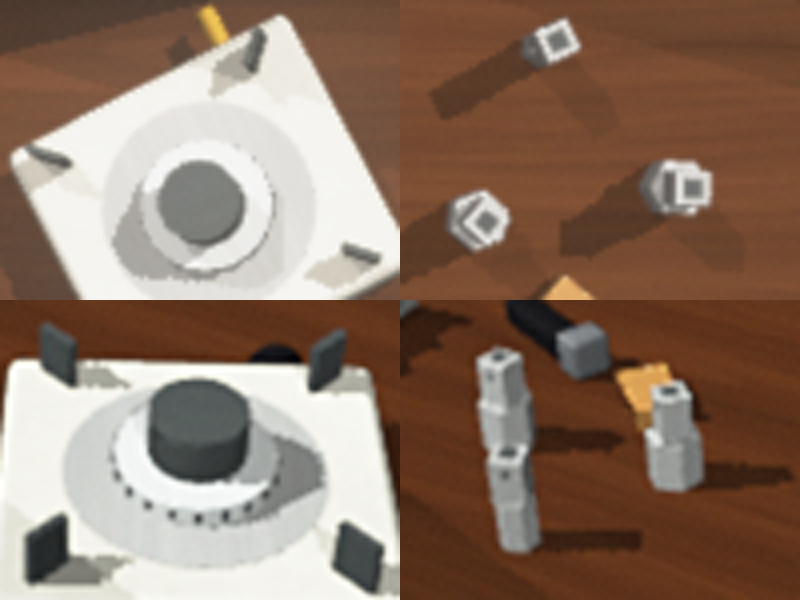

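```bash
python3 - <<'E'
from h import *
g=lambda x,y,u,v:((x+.5)/4-.5+u,(y+.5)/4-.5+v)
t=lambda x,y:g(x-400,y,355,175); s=lambda x,y:g(x-400,y-300,215,150)
print("cap",tri("top0",g(202,202,202,110),"scene0",g(199,102,310,215)))
print("c",tri("top0",t(559,41),"scene0",s(510,455)))
print("P",tri("top0",t(486,220),"scene0",s(670,388)))
print("Q",tri("top0",t(691,188),"scene0",s(499,355)))
for n,P in dict(l=(15,155),r=(285,15),br=(400,205)).items(): print(n,atz("top0",g(*P,202,110),.05))
for n,P in dict(mug=(170,258),mb=(400,257),torch=(446,270),jar=(334,133)).items(): print(n,atz("top0",P,.05))
E
```

```text
cap (array([0.64540966, 0.16949828, 0.09791674]), np.float64(0.0010553905054044403))
c (array([ 0.58034306, -0.2130498 ,  0.07251467]), np.float64(0.0025436246374284915))
P (array([ 0.45987558, -0.16256932,  0.07793306]), np.float64(0.0006262878469098525))
Q (array([ 0.48160719, -0.30150235,  0.0772181 ]), np.float64(0.000653136518292245))
l [0.68488056 0.30635655 0.05      ]
r [0.78309887 0.1191056  0.05      ]
br [0.64975677 0.03873104 0.05      ]
mug [0.38195344 0.39991764 0.05      ]
mb [ 0.38413934 -0.23174354  0.05      ]
torch [ 0.34857198 -0.35758847  0.05      ]
jar [ 0.72774127 -0.05138552  0.05      ]
```

```bash
cat >> h.py <<'E'
def go(x,y,z,yaw):
    """shift/turn units for a target TCP with tool-x yaw (deg); tool down assumed"""
    T=pose(); d=T[:3,:3].T@(np.array([x,y,z])-T[:3,3])/.5
    y0=np.degrees(np.arctan2(T[1,0],T[0,0])); tw=-((yaw-y0+180)%360-180)/180  # tool z is down
    print("at",T[:3,3].round(4),"yaw",y0.round(2),"tilt",np.degrees(np.arccos(-T[2,2])).round(2),"move",d.round(4),"twist",round(tw,4),"mm",(np.linalg.norm(d)*500).round())
E
python3 - <<'E'
from h import *
print(np.array(get_image("wrist")["T_tool_cam"]).round(3).tolist())
go(.44,-.22,.33,17.3)
go(.645,.169,.2,28)
E
```

```text
[[0.0, -0.948, -0.317, 0.082], [1.0, 0.0, -0.0, -0.001], [0.0, -0.317, 0.948, -0.128], [0.0, 0.0, 0.0, 1.0]]
at [ 0.1708 -0.5486  0.2446] yaw 17.29 tilt 0.08 move [ 0.7094 -0.4678 -0.17  ] twist -0.0 mm 433.0
at [ 0.1708 -0.5486  0.2446] yaw 17.29 tilt 0.08 move [ 1.3321 -1.0884  0.091 ] twist -0.0595 mm 861.0
```

Call:
step_arm(
  moves=[0.71,-0.468,-0.17,0,-1,0.71,-0.468,-0.17,0,-1,0.71,-0.468,-0.17,0,-1,0.71,-0.468,-0.17,0,-1,0.71,-0.468,-0.17,0,-1],
)

```text
clock: 0.65
position: [0.327, -0.3576, 0.2945]
ee_rot: [-0.0, 0.989, 0.15, 0.0]
contact_force: [0.7, 0.0, -0.5]
width: 0.0854
```

```bash
python3 - <<'E'
from h import *
go(.44,-.22,.33,17.3)
E
```

```text
at [ 0.327  -0.3576  0.2945] yaw 17.25 tilt 0.01 move [ 0.2975 -0.1959 -0.0709] twist -0.0003 mm 182.0
```

Call:
step_arm(
  moves=[0.2975,-0.196,-0.07,0,-1,0.2975,-0.196,-0.07,0,-1,0.2975,-0.196,-0.07,0,-1,0.2975,-0.196,-0.07,0,-1,0.2975,-0.196,-0.07,0,-1],
)

```text
clock: 1.15
position: [0.4414, -0.2186, 0.3301]
ee_rot: [-0.0, 0.988, 0.153, 0.001]
contact_force: [-0.4, -1.0, 0.8]
width: 0.0853
```

```bash
python3 - <<'E'
from h import *
snap("wrist","w1"); go(.645,.169,.2,28); go(.645,.169,.26,28)
E
```

```text
at [ 0.44   -0.2203  0.3294] yaw 17.51 tilt 0.03 move [ 0.6253 -0.6191  0.2586] twist -0.0583 mm 459.0
at [ 0.44   -0.2203  0.3294] yaw 17.51 tilt 0.03 move [ 0.6253 -0.6191  0.1386] twist -0.0583 mm 445.0
```

View pics/w1.png

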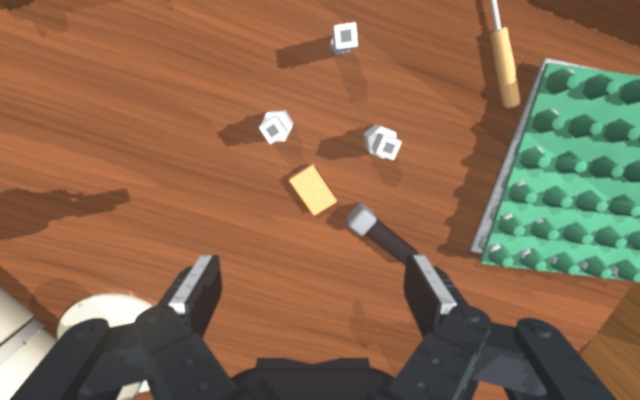

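The wrist view shows three upright sockets, with adapter tops at P (272,131), Q (388,148) and slim c (346,36). Now to the cap.

Call:
step_arm(
  moves=[0.625,-0.62,0.14,-0.058,-1,0.625,-0.62,0.14,-0.058,-1,0.625,-0.62,0.14,-0.058,-1,0.625,-0.62,0.14,-0.058,-1,0.625,-0.62,0.14,-0.058,-1],
)

```text
clock: 1.7
position: [0.5549, -0.0035, 0.2892]
ee_rot: [0.0, 0.971, 0.239, -0.001]
contact_force: [0.6, -0.0, 0.8]
width: 0.0858
```

```bash
python3 - <<'E'
from h import *
go(.645,.169,.21,28)
E
```

```text
at [ 0.5549 -0.0035  0.2892] yaw 27.61 tilt 0.08 move [ 0.3197 -0.2223  0.1579] twist -0.0021 mm 210.0
```

Call:
step_arm(
  moves=[0.32,-0.222,0.158,-0.002,-1,0.32,-0.222,0.158,-0.002,-1,0.32,-0.222,0.158,-0.002,-1,0.32,-0.222,0.158,-0.002,-1,0.32,-0.222,0.158,-0.002,-1],
)

```text
clock: 2.2
position: [0.6452, 0.1716, 0.2068]
ee_rot: [-0.001, 0.97, 0.244, -0.002]
contact_force: [-1.1, -1.4, -1.2]
width: 0.0856
```

```bash
python3 - <<'E'
from h import *
snap("wrist","w2"); go(.645,.169,.083,28)
print(proj("w2",[.645,.169,.095]))
E
```

```text
at [0.6451 0.1709 0.2072] yaw 28.2 tilt 0.27 move [-0.0009  0.0037  0.2484] twist 0.0011 mm 124.0
[316.44732495 197.06859929]
```

View pics/w2.png

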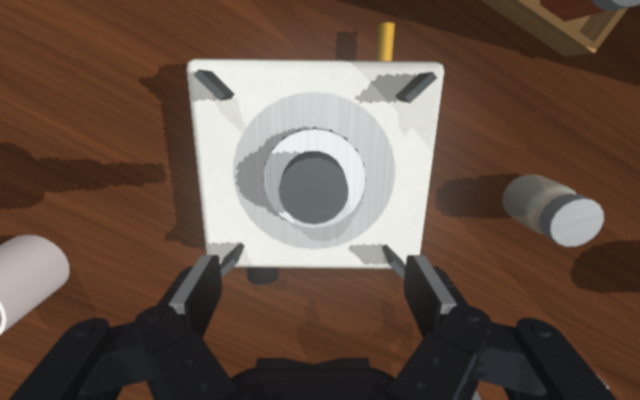

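The wrist view shows the cap top centred near (313.5,187). The deck corners are at (189,61), (443,63), (207,268) and (420,268), so the cooker is almost square to the tool.

```bash
python3 - <<'E'
from h import *
c=atz("w2",(313.5,187),.095); print(c, tri("w2",(313.5,187),"scene0",(359.4,240.1)), tri("w2",(313.5,187),"top0",(252.1,160.1)))
P=[atz("w2",p,.05) for p in((189,61),(443,63),(420,268),(207,268))]
print(np.round(P,4),np.mean(P,0)); 
for a,b in((1,0),(2,3),(3,0),(2,1)):
    d=P[b]-P[a]; print(np.linalg.norm(d),np.degrees(np.arctan2(d[1],d[0])))
go(c[0],c[1],.083,28)
E
```

```text
[0.65127293 0.17502971 0.095     ] (array([0.65527803, 0.17572771, 0.1077112 ]), np.float64(0.002600107298349459)) (array([0.64760953, 0.17227107, 0.08039974]), np.float64(0.0013882503665829358))
[[0.6861 0.3102 0.05  ]
 [0.7836 0.125  0.05  ]
 [0.6138 0.0317 0.05  ]
 [0.5108 0.2229 0.05  ]] [0.64858904 0.17247277 0.05      ]
0.20933640541575985 117.78060763777331
0.2171590298855323 118.31662923827922
0.19577662393556922 26.497042345488452
0.19372625643267252 28.794399322808786
at [0.6451 0.1709 0.2072] yaw 28.2 tilt 0.27 move [ 0.0159 -0.001   0.2484] twist 0.0011 mm 124.0
```

Call:
step_arm(
  moves=[0.011,0,0.1,0,-1,0.011,0,0.2,0,-1,0.011,0,0.25,0,-1,0.011,0,0.25,0,-1,0.011,0,0.25,0,-1],
  force=30,
)

```text
clock: 2.75
position: [0.6502, 0.17, 0.087]
ee_rot: [0.0, 0.97, 0.242, 0.0]
contact_force: [0.7, -0.2, -0.2]
width: 0.0853
```

Call:
step_arm(
  moves=[0,0,0,0,0.6,0,0,0,0,0.6,0,0,0,0,0.6,0,0,0,0,0.6,0,0,0,0,0.6],
  force=30,
)

```text
clock: 3.25
position: [0.6511, 0.1717, 0.089]
ee_rot: [0.001, 0.97, 0.243, 0.002]
contact_force: [-1.5, -1.2, 5.9]
width: 0.0552
```

```bash
python3 - <<'E'
from h import *
s=manip.get_state(); print(s["width"],s["contact_force"]); go(.64,.17,.19,28)
E
```

```text
0.05517894049518558 [-1.52505742 -1.1509472   5.87650988]
at [0.6511 0.1717 0.089 ] yaw 28.11 tilt 0.27 move [-0.0203 -0.0069 -0.202 ] twist 0.0006 mm 102.0
```

Call:
step_arm(
  moves=[0,0,-0.05,0,0.6,0,0,-0.1,0,0.6,0,0,-0.16,0,0.6,0,0,-0.16,0,0.6,0,0,-0.16,0,0.6],
)

```text
clock: 3.75
position: [0.6498, 0.1719, 0.1671]
ee_rot: [0.0, 0.97, 0.243, 0.001]
contact_force: [-1.2, -0.3, -1.7]
width: 0.0548
```

```bash
python3 - <<'E'
from h import *
s=manip.get_state(); print(s["width"],s["contact_force"])
snap("scene","s2"); snap("wrist","w3")
a=cv2.imread("pics/s2.png")[120:320,260:500]; b=cv2.imread("pics/w3.png")
cv2.imwrite("pics/c2.png",np.hstack([cv2.resize(a,(480,400)),cv2.resize(b,(320,200))[:,:].repeat(2,0)]))
go(.42,.04,.19,28);go(.42,.04,.02,28)
E
```

```text
0.05481207355026689 [-1.1587262  -0.33503743 -1.74495125]
at [0.6486 0.1717 0.1648] yaw 28.1 tilt 0.14 move [-0.5275  0.017  -0.0492] twist 0.0005 mm 265.0
at [0.6486 0.1717 0.1648] yaw 28.1 tilt 0.14 move [-0.5266  0.0172  0.2908] twist 0.0005 mm 301.0
```

View pics/c2.png

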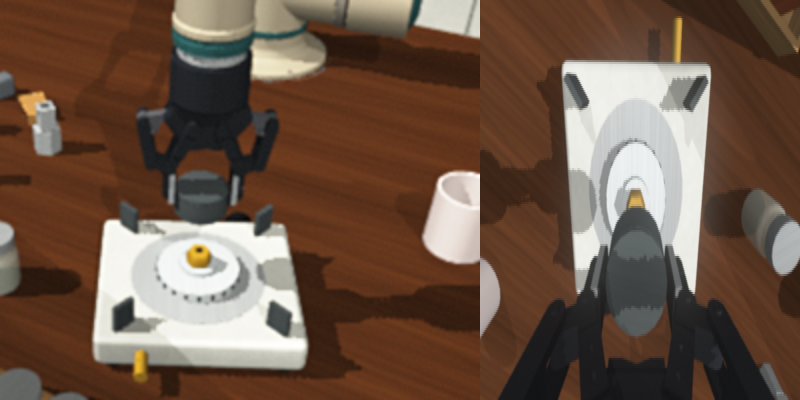

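The cap is held level and the brass nut is exposed. I'll carry the cap to the free table area.

Call:
step_arm(
  moves=[-0.1,0.003,-0.02,0,0.6,-0.2,0.006,-0.02,0,0.6,-0.3,0.01,-0.02,0,0.6,-0.4,0.013,-0.02,0,0.6,-0.5,0.017,-0.02,0,0.6],
)

```text
clock: 4.35
position: [0.4311, 0.0465, 0.1745]
ee_rot: [-0.0, 0.97, 0.243, -0.002]
contact_force: [-0.0, -1.0, -0.9]
width: 0.0549
```

Call:
step_arm(
  moves=[-0.03,0,0.05,0,0.6,-0.03,0,0.1,0,0.6,-0.03,0,0.15,0,0.6,-0.03,0,0.2,0,0.6,-0.03,0,0.22,0,0.6],
)

```text
clock: 4.85
position: [0.418, 0.0402, 0.0634]
ee_rot: [-0.001, 0.97, 0.243, -0.003]
contact_force: [-1.2, -0.5, -1.4]
width: 0.0546
```

Call:
step_arm(
  moves=[0,0,0.01,0,0.6,0,0,0.02,0,0.6,0,0,0.03,0,0.6,0,0,0.03,0,0.6,0,0,0.03,0,0.6],
)

```text
clock: 5.35
position: [0.4212, 0.0401, 0.0514]
ee_rot: [0.0, 0.97, 0.243, 0.0]
contact_force: [0.6, -0.2, -0.9]
width: 0.0545
```

```bash
python3 - <<'E'
from h import *
s=manip.get_state(); print(s["width"],s["contact_force"])
go(.42,.04,.024,28)
E
```

```text
0.05452258890637708 [ 0.61716853 -0.24116395 -0.90491243]
at [0.4212 0.0401 0.0514] yaw 28.1 tilt 0.05 move [-0.0021 -0.001   0.0548] twist 0.0006 mm 27.0
```

Lowering slowly while watching the force.

Call:
step_arm(
  moves=[0,0,0.01,0,0.6,0,0,0.02,0,0.6,0,0,0.03,0,0.6,0,0,0.04,0,0.6,0,0,0.044,0,0.6],
)

```text
clock: 5.85
position: [0.4204, 0.0401, 0.0283]
ee_rot: [-0.0, 0.97, 0.243, -0.001]
contact_force: [0.2, -0.8, -2.0]
width: 0.0549
```

Call:
step_arm(
  moves=[0,0,0.004,0,0.6,0,0,0.008,0,0.6,0,0,0.008,0,0.6],
)

```text
clock: 6.15
position: [0.4207, 0.0401, 0.0248]
ee_rot: [-0.0, 0.97, 0.243, -0.0]
contact_force: [-0.6, 0.8, -1.6]
width: 0.0551
```

Call:
step_arm(
  moves=[0,0,0.004,0,0.6,0,0,0.006,0,0.6,0,0,0.006,0,0.6],
)

```text
clock: 6.45
position: [0.4211, 0.0401, 0.0239]
ee_rot: [0.0, 0.97, 0.243, 0.0]
contact_force: [-5.2, 0.4, 19.4]
width: 0.0548
```

```bash
python3 - <<'E'
from h import *
for i in range(3):
    s=manip.get_state(); print(s["width"],s["contact_force"],s["position"])
snap("scene","s3")
p=proj("s3",[.42,.04,.0]); print(p); u,v=p.astype(int); a=cv2.imread("pics/s3.png")[v-50:v+25,u-50:u+50]; cv2.imwrite("pics/c3.png",cv2.resize(a,(800,600),interpolation=cv2.INTER_CUBIC))
E
```

```text
0.0548301211529701 [-5.19659804  0.35548215 19.37005033] [0.42108786 0.04006049 0.02386383]
0.0548301211529701 [-5.19659804  0.35548215 19.37005033] [0.42108786 0.04006049 0.02386383]
0.0548301211529701 [-5.19659804  0.35548215 19.37005033] [0.42108786 0.04006049 0.02386383]
[350.4302846  206.94793253]
```

Contact came at TCP z 0.024, as predicted. Releasing, then rising.

Call:
step_arm(
  moves=[0,0,0,0,-1,0,0,0,0,-1,0,0,0,0,-1,0,0,0,0,-1,0,0,0,0,-1],
)

```text
clock: 7.0
position: [0.4208, 0.0401, 0.0219]
ee_rot: [0.0, 0.97, 0.243, -0.0]
contact_force: [-0.3, 0.3, 0.4]
width: 0.0854
```

Call:
step_arm(
  moves=[0,0,-0.04,0,-1,0,0,-0.12,0,-1,0,0,-0.22,0,-1,0,0,-0.32,0,-1,0,0,-0.4,0,-1],
)

```text
clock: 7.5
position: [0.4211, 0.0401, 0.2248]
ee_rot: [0.0, 0.97, 0.243, 0.001]
contact_force: [0.9, 0.3, -0.5]
width: 0.0855
```

```bash
python3 - <<'E'
from h import *
snap("scene","s3")
p=proj("s3",[.42,.04,.0]); u,v=p.astype(int); a=cv2.imread("pics/s3.png")[v-50:v+25,u-50:u+50]; b=cv2.imread("pics/w1.png")
def sub(x,y): return cv2.resize(b[y:y+50,x:x+50],(267,267),interpolation=cv2.INTER_CUBIC)
top=cv2.resize(a,(444,333),interpolation=cv2.INTER_CUBIC); top=cv2.copyMakeBorder(top,0,0,0,801-444,cv2.BORDER_CONSTANT)
cv2.imwrite("pics/c3.png",np.vstack([top,np.hstack([sub(247,105),sub(360,120),sub(320,12)])])[:, :800])
for f,(x,y) in dict(P=(272,131),Q=(388,148),c=(346,36)).items(): print(f,atz("w1",(x,y),.074))
go(.46,-.162,.19,28)
E
```

```text
P [ 0.45760156 -0.16218397  0.074     ]
Q [ 0.4803915  -0.30121804  0.074     ]
c [ 0.58071109 -0.21185262  0.074     ]
at [0.4249 0.0399 0.2305] yaw 28.11 tilt 0.82 move [-0.1293  0.3886  0.0825] twist 0.0006 mm 209.0
```

View pics/c3.png

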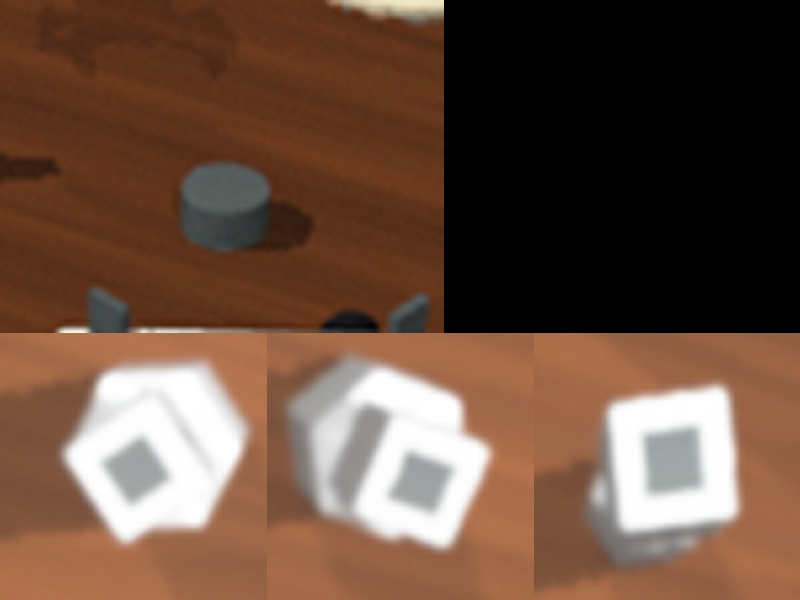

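The cap stands upright on the table. The crops give socket yaws of about −36° for P and −6° for Q, with flats aligned to one adapter direction. Going above P for a close look.

Call:
step_arm(
  moves=[-0.129,0.388,0.08,-0.141,-1,-0.129,0.388,0.08,-0.141,-1,-0.129,0.388,0.08,-0.141,-1,-0.129,0.388,0.08,-0.141,-1,-0.129,0.388,0.08,-0.141,-1],
)

```text
clock: 8.05
position: [0.4554, -0.1645, 0.1809]
ee_rot: [0.0, 0.893, 0.45, -0.0]
contact_force: [-0.3, 0.3, 0.2]
width: 0.0853
```

Call:
step_arm(
  moves=[0,0,0,0,-1,0,0,0,0,-1],
)

```text
clock: 8.25
position: [0.4547, -0.1615, 0.1812]
ee_rot: [-0.001, 0.894, 0.449, -0.0]
contact_force: [-0.1, -0.8, 0.1]
width: 0.0857
```

```bash
python3 - <<'E'
from h import *
snap("wrist","w4"); go(.459,-.162,.19,53.5)
p=proj("w4",[.459,-.162,.074]); print(p); u,v=p.astype(int); print(u-50,v-38)
b=cv2.imread("pics/w4.png")[v-38:v+37,u-50:u+50]; cv2.imwrite("pics/c4.png",cv2.resize(b,(800,600),interpolation=cv2.INTER_CUBIC))
E
```

```text
at [ 0.4547 -0.1608  0.1815] yaw 53.44 tilt 0.1 move [ 0.0031  0.0083 -0.017 ] twist -0.0003 mm 10.0
[317.8222227  195.62865258]
267 157
```

View pics/c4.png

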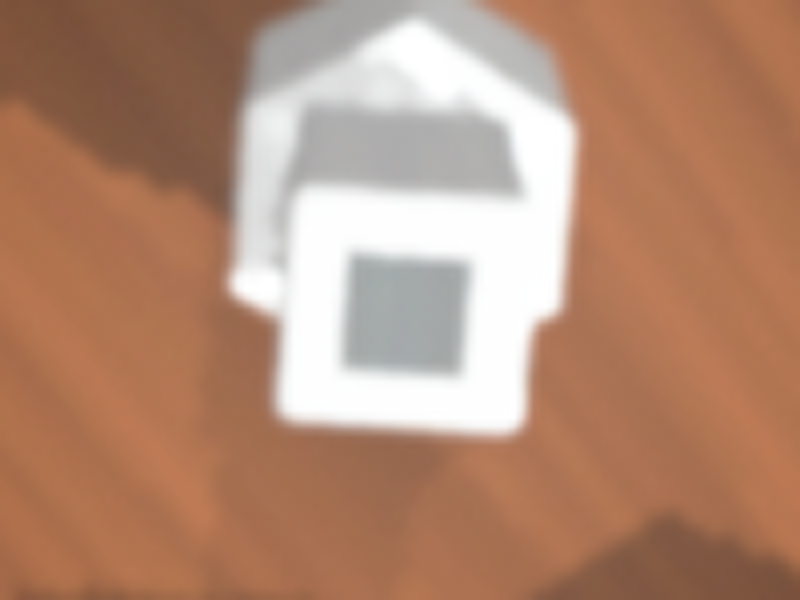

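The crop shows P's adapter top centred at (317,195), within 0.5 mm of my estimate, and turned about 2° clockwise. Descending to grasp.

```bash
python3 - <<'E'
from h import *
print(atz("w4",(317.1,195.4),.074)); go(.459,-.162,.057,51.5)
E
```

```text
[ 0.45866071 -0.16151432  0.074     ]
at [ 0.4547 -0.1608  0.1815] yaw 53.44 tilt 0.1 move [0.003  0.0088 0.249 ] twist 0.0108 mm 125.0
```

Call:
step_arm(
  moves=[0.003,0.008,0.09,0.011,-1,0.003,0.008,0.17,0.011,-1,0.003,0.008,0.23,0.011,-1,0.003,0.008,0.249,0.011,-1,0.003,0.008,0.249,0.011,-1],
)

```text
clock: 8.8
position: [0.4587, -0.1612, 0.0569]
ee_rot: [-0.001, 0.9, 0.435, -0.001]
contact_force: [0.1, 0.3, -0.1]
width: 0.0853
```

Call:
step_arm(
  moves=[0,0,0,0,0,0,0,0,0,0.2,0,0,0,0,0.4,0,0,0,0,1,0,0,0,0,1],
  force=50,
)

```text
clock: 9.3
position: [0.4599, -0.1628, 0.0584]
ee_rot: [0.001, 0.901, 0.434, 0.001]
contact_force: [-0.3, -0.1, 5.3]
width: 0.0233
```

Call:
step_arm(
  moves=[0,0,0,0,1,0,0,0,0,1,0,0,0,0,1],
  force=50,
)

```text
clock: 9.6
position: [0.4599, -0.1628, 0.0584]
ee_rot: [0.001, 0.901, 0.434, 0.0]
contact_force: [-0.5, 1.3, 6.0]
width: 0.0232
```

```bash
python3 - <<'E'
from h import *
s=manip.get_state(); print(s["width"],s["contact_force"])
go(.459,-.162,.25,57.5)
E
```

```text
0.023193635273388215 [-0.48587561  1.32907019  5.96799742]
at [ 0.4599 -0.1628  0.0584] yaw 51.48 tilt 0.08 move [ 3.000e-04 -1.800e-03 -3.832e-01] twist -0.0334 mm 192.0
```

Call:
step_arm(
  moves=[0,0,-0.05,0,1,0,0,-0.12,0,1,0,0,-0.2,0,1,0,0,-0.3,0,1,0,0,-0.4,0,1],
)

```text
clock: 10.1
position: [0.4585, -0.1622, 0.2586]
ee_rot: [-0.001, 0.901, 0.434, -0.001]
contact_force: [1.1, -0.7, -2.8]
width: 0.0233
```

```bash
python3 - <<'E'
from h import *
s=manip.get_state(); print(s["width"],s["contact_force"])
go(.62,.127,.25,58)
E
```

```text
0.02326318758051895 [ 1.06198078 -0.71372009 -2.77039355]
at [ 0.4585 -0.1622  0.2586] yaw 51.48 tilt 0.1 move [ 0.6538 -0.1075  0.0172] twist -0.0362 mm 331.0
```

Call:
step_arm(
  moves=[0.654,-0.108,0.017,-0.036,1,0.654,-0.108,0.017,-0.036,1,0.654,-0.108,0.017,-0.036,1,0.654,-0.108,0.017,-0.036,1,0.654,-0.108,0.017,-0.036,1],
)

```text
clock: 10.6
position: [0.5813, 0.0574, 0.2505]
ee_rot: [-0.0, 0.875, 0.485, -0.001]
contact_force: [1.1, -1.3, -1.9]
width: 0.0234
```

```bash
python3 - <<'E'
from h import *
go(.62,.127,.25,58)
E
```

```text
at [0.5813 0.0574 0.2505] yaw 57.96 tilt 0.07 move [ 0.1591 -0.0082  0.0008] twist -0.0002 mm 80.0
```

Call:
step_arm(
  moves=[0.159,-0.008,0,0,1,0.159,-0.008,0,0,1,0.159,-0.008,0,0,1,0.159,-0.008,0,0,1],
)

```text
clock: 11.0
position: [0.6193, 0.1255, 0.2499]
ee_rot: [-0.0, 0.874, 0.485, -0.001]
contact_force: [-0.2, -0.1, -1.8]
width: 0.0228
```

```bash
python3 - <<'E'
from h import *
snap("wrist","w5"); go(.6485,.172,.16,58); print(proj("w5",[.6485,.172,.087]))
b=cv2.imread("pics/w5.png")[80:380,140:540]; cv2.imwrite("pics/c5.png",cv2.resize(b,(800,600),interpolation=cv2.INTER_CUBIC))
E
```

```text
at [0.619  0.1247 0.2502] yaw 57.98 tilt 0.15 move [0.1119 0.     0.1802] twist -0.0001 mm 106.0
[313.08722872 118.74283152]
```

View pics/c5.png

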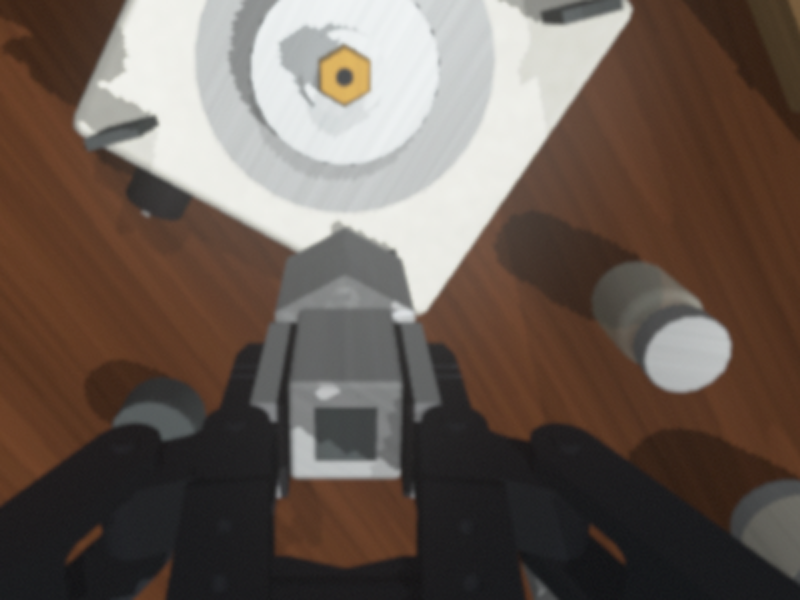

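The nut shows its flats left and right, with its top centre at (312,117.3), lined up with the held socket's hexagon. The adapter top centre is at about (312.9,293.7).

```bash
python3 - <<'E'
from h import *
n=atz("w5",(312,117.3),.087); a=atz("w5",(312.9,293.7),.2658); T=pose(); print(n,a,"socket off in tool",T[:3,:3].T@(a-T[:3,3]))
off=(a-T[:3,3])
go(n[0]-off[0],n[1]-off[1],.165,58); go(n[0],n[1],.165,58)
E
```

```text
[0.64834334 0.17357456 0.087     ] [0.62018899 0.12682058 0.2658    ] socket off in tool [ 0.00238618 -0.00017248 -0.01557753]
at [0.619  0.1247 0.2502] yaw 57.98 tilt 0.15 move [ 0.1095 -0.0016  0.1702] twist -0.0001 mm 101.0
at [0.619  0.1247 0.2502] yaw 57.98 tilt 0.15 move [ 0.1144 -0.0019  0.1702] twist -0.0001 mm 103.0
```

Call:
step_arm(
  moves=[0.06,-0.001,0,0,1,0.112,-0.0015,0.06,0,1,0.112,-0.0015,0.13,0,1,0.112,-0.0015,0.17,0,1,0.112,-0.0015,0.17,0,1],
)

```text
clock: 11.55
position: [0.6459, 0.1711, 0.1623]
ee_rot: [-0.001, 0.875, 0.484, -0.004]
contact_force: [0.2, 0.4, -1.8]
width: 0.0233
```

Call:
step_arm(
  moves=[0,0,0.02,0,1,0,0,0.03,0,1,0,0,0.036,0,1,0,0,0.036,0,1],
)

```text
clock: 11.95
position: [0.649, 0.1729, 0.1485]
ee_rot: [0.0, 0.875, 0.484, 0.0]
contact_force: [0.0, 0.9, -1.7]
width: 0.0233
```

Call:
step_arm(
  moves=[0,0,0.004,0,1,0,0,0.008,0,1,0,0,0.012,0,1,0,0,0.012,0,1],
)

```text
clock: 12.35
position: [0.6494, 0.1733, 0.1452]
ee_rot: [0.001, 0.875, 0.485, 0.001]
contact_force: [-2.6, -0.6, 9.3]
width: 0.0236
```

```bash
python3 - <<'E'
from h import *
s=manip.get_state(); print(s["width"],s["contact_force"],s["moment"])
go(.6478,.1727,.13,58)
E
```

```text
0.02357441033722195 [-2.63477336 -0.61108249  9.33100285] [-0.15087666  0.6152394   0.02095099]
at [0.6494 0.1733 0.1452] yaw 57.99 tilt 0.17 move [-0.0028 -0.0022  0.0303] twist -0.0001 mm 15.0
```

Blocked at TCP 0.145, the nut-top height. I'll do a small search to rule out misalignment.

Call:
step_arm(
  moves=[-0.003,0,0.002,0,1,-0.006,0,0.002,0,1,-0.006,-0.004,0.002,0,1,-0.003,-0.005,0.002,0,1,0,-0.005,0.002,0,1],
)

```text
clock: 12.85
position: [0.6491, 0.1737, 0.1452]
ee_rot: [0.003, 0.875, 0.485, 0.003]
contact_force: [-1.4, -3.5, 11.9]
width: 0.023
```

Call:
step_arm(
  moves=[0.003,0,0,0,1,0.004,0.004,0,0,1,0.003,0.008,0,0,1,-0.002,0.009,0,0,1,-0.004,0.007,0,0,1],
)

```text
clock: 13.35
position: [0.6494, 0.173, 0.1451]
ee_rot: [-0.001, 0.875, 0.484, 0.003]
contact_force: [-2.5, 4.0, 11.5]
width: 0.0236
```

Call:
step_arm(
  moves=[0.002,0,0,0.01,1,0.004,-0.002,0,0.02,1,0.004,-0.002,0,0,1,0.004,-0.002,0,-0.02,1,0.004,-0.002,0,0,1],
)

```text
clock: 13.85
position: [0.6506, 0.1735, 0.1452]
ee_rot: [0.001, 0.875, 0.485, 0.003]
contact_force: [-1.8, -0.9, 10.9]
width: 0.0235
```

Call:
step_arm(
  moves=[-0.006,0.001,-0.012,0,1,-0.01,0.001,-0.012,0,1,-0.01,0.001,-0.012,0,1,-0.01,0.001,0,0,1,-0.01,0.001,0.002,0,1],
)

```text
clock: 14.35
position: [0.6468, 0.1685, 0.1452]
ee_rot: [0.001, 0.875, 0.485, 0.001]
contact_force: [-7.1, -1.2, 27.0]
width: 0.0233
```

Call:
step_arm(
  moves=[0.004,0,-0.014,0,1,0.004,0,-0.014,0,1,0.004,0,-0.006,0,1,0.004,0,0,0,1,0.004,0,0,0,1],
)

```text
clock: 14.85
position: [0.6483, 0.1705, 0.1451]
ee_rot: [0.001, 0.875, 0.485, 0.002]
contact_force: [-6.1, -1.4, 24.5]
width: 0.0235
```

```bash
python3 - <<'E'
from h import *
go(.6478,.1727,.13,58)
E
```

```text
at [0.6483 0.1705 0.1451] yaw 57.99 tilt 0.22 move [ 0.0031 -0.0033  0.0302] twist -0.0001 mm 15.0
```

P does not fit at any offset, so it has the 20 mm bore. Putting it back where it stood.

Call:
step_arm(
  moves=[0,0,-0.06,0,1,0,0,-0.14,0,1,0,0,-0.22,0,1,0,0,-0.22,0,1],
)

```text
clock: 15.25
position: [0.6508, 0.1708, 0.2554]
ee_rot: [0.002, 0.875, 0.485, 0.005]
contact_force: [0.5, -0.2, -1.0]
width: 0.0234
```

```bash
python3 - <<'E'
from h import *
go(.459,-.162,.2,51.5)
E
```

```text
at [0.6508 0.1708 0.2554] yaw 57.99 tilt 0.62 move [-0.7685  0.0268  0.1057] twist 0.036 mm 388.0
```

Call:
step_arm(
  moves=[-0.766,0.03,0.02,0.036,1,-0.766,0.03,0.02,0.036,1,-0.766,0.03,0.02,0.036,1,-0.766,0.03,0.02,0.036,1,-0.766,0.03,0.02,0.036,1],
)

```text
clock: 15.75
position: [0.5216, -0.0478, 0.2413]
ee_rot: [-0.001, 0.901, 0.435, -0.001]
contact_force: [1.2, -0.3, -0.9]
width: 0.0235
```

```bash
python3 - <<'E'
from h import *
go(.459,-.162,.13,51.5)
E
```

```text
at [ 0.5216 -0.0478  0.2413] yaw 51.53 tilt 0.18 move [-0.2563  0.0446  0.223 ] twist 0.0002 mm 171.0
```

Call:
step_arm(
  moves=[-0.256,0.044,0.1,0,1,-0.256,0.044,0.18,0,1,-0.256,0.044,0.22,0,1,-0.256,0.044,0.22,0,1,-0.256,0.044,0.22,0,1],
)

```text
clock: 16.25
position: [0.4568, -0.1605, 0.129]
ee_rot: [-0.004, 0.901, 0.433, -0.003]
contact_force: [-0.7, 0.1, -1.3]
width: 0.0231
```

```bash
python3 - <<'E'
from h import *
print(manip.get_state()["contact_force"]); go(.459,-.162,.0584,51.5)
E
```

```text
[-0.73149644  0.13155152 -1.3243601 ]
at [ 0.4568 -0.1605  0.129 ] yaw 51.32 tilt 0.6 move [0.0008 0.0068 0.1412] twist -0.001 mm 71.0
```

Call:
step_arm(
  moves=[0,0,0.06,0,1,0,0,0.11,0,1,0,0,0.126,0,1,0,0,0.13,0,1,0,0,0.13,0,1],
)

```text
clock: 16.75
position: [0.462, -0.1604, 0.0691]
ee_rot: [0.0, 0.901, 0.435, 0.0]
contact_force: [-0.3, 1.0, -1.6]
width: 0.0232
```

Call:
step_arm(
  moves=[0,0,0.004,0,1,0,0,0.008,0,1,0,0,0.012,0,1,0,0,0.013,0,1,0,0,0.013,0,1],
)

```text
clock: 17.25
position: [0.461, -0.1605, 0.0622]
ee_rot: [0.0, 0.901, 0.434, -0.0]
contact_force: [0.6, 0.4, -1.2]
width: 0.0232
```

```bash
python3 - <<'E'
from h import *
print(manip.get_state()["contact_force"]); go(.459,-.162,.0584,51.5)
E
```

```text
[ 0.64069098  0.36589355 -1.15596227]
at [ 0.461  -0.1605  0.0622] yaw 51.48 tilt 0.01 move [-0.0049 -0.0013  0.0075] twist -0.0001 mm 5.0
```

Call:
step_arm(
  moves=[0,0,0.004,0,1,0,0,0.007,0,1,0,0,0.01,0,1,0,0,0.01,0,1,0,0,0.01,0,1],
)

```text
clock: 17.75
position: [0.4611, -0.1605, 0.0584]
ee_rot: [0.0, 0.901, 0.434, 0.0]
contact_force: [-2.9, 1.3, 9.8]
width: 0.0231
```

Call:
step_arm(
  moves=[0,0,0,0,-0.3,0,0,0,0,-0.6,0,0,0,0,-1,0,0,0,0,-1,0,0,0,0,-1],
)

```text
clock: 18.25
position: [0.461, -0.1605, 0.0569]
ee_rot: [-0.0, 0.901, 0.434, -0.0]
contact_force: [-0.1, 0.0, -0.0]
width: 0.0855
```

```bash
python3 - <<'E'
from h import *
print(manip.get_state()["contact_force"]); go(.459,-.162,.0584,51.5)
E
```

```text
[-0.0585269   0.02409371 -0.00040477]
at [ 0.461  -0.1605  0.0569] yaw 51.49 tilt 0.01 move [-0.0049 -0.0013 -0.0029] twist -0.0001 mm 3.0
```

P is back on the table. Going up and over to Q.

Call:
step_arm(
  moves=[0,0,-0.06,0,-1,0,0,-0.14,0,-1,0,0,-0.23,0,-1,0,0,-0.25,0,-1,0,0,-0.25,0,-1],
)

```text
clock: 18.75
position: [0.4622, -0.161, 0.1839]
ee_rot: [0.002, 0.901, 0.434, 0.001]
contact_force: [-0.0, 0.5, -1.0]
width: 0.0858
```

```bash
python3 - <<'E'
from h import *
go(.481,-.3015,.19,84)
E
```

```text
at [ 0.4622 -0.161   0.1839] yaw 51.49 tilt 0.27 move [-0.1964  0.2044 -0.0113] twist -0.1806 mm 142.0
```

Call:
step_arm(
  moves=[-0.196,0.204,-0.011,-0.18,-1,-0.196,0.204,-0.011,-0.18,-1,-0.196,0.204,-0.011,-0.18,-1,-0.196,0.204,-0.011,-0.18,-1,-0.196,0.204,-0.011,-0.18,-1],
)

```text
clock: 19.25
position: [0.4787, -0.3011, 0.1847]
ee_rot: [-0.003, 0.745, 0.668, -0.0]
contact_force: [-0.0, 0.2, -0.4]
width: 0.0853
```

Call:
step_arm(
  moves=[0,0,0,0,-1,0,0,0,0,-1],
)

```text
clock: 19.45
position: [0.4793, -0.2994, 0.1866]
ee_rot: [-0.001, 0.744, 0.668, -0.0]
contact_force: [-0.4, 0.3, 0.2]
width: 0.0852
```

```bash
python3 - <<'E'
from h import *
snap("wrist","w6"); snap("top","t6"); snap("scene","s6"); go(.481,-.3015,.19,84)
p=proj("w6",[.481,-.3015,.074]); print(p); u,v=p.astype(int); print(u-50,v-38)
b=cv2.resize(cv2.imread("pics/w6.png")[v-38:v+37,u-50:u+50],(600,450),interpolation=cv2.INTER_CUBIC)
c=cv2.resize(cv2.imread("pics/s6.png")[140:215,215:315],(200,150),interpolation=cv2.INTER_CUBIC)
c2=cv2.resize(cv2.imread("pics/w6.png"),(200,125))
r=np.zeros((450,200,3),np.uint8); r[:150]=c; r[150:275]=c2
cv2.imwrite("pics/c6.png",np.hstack([b,r]))
E
```

```text
at [ 0.4798 -0.2997  0.1876] yaw 83.91 tilt 0.02 move [-0.0032  0.0028 -0.0049] twist -0.0005 mm 3.0
[314.54703797 198.39342104]
264 160
```

View pics/c6.png

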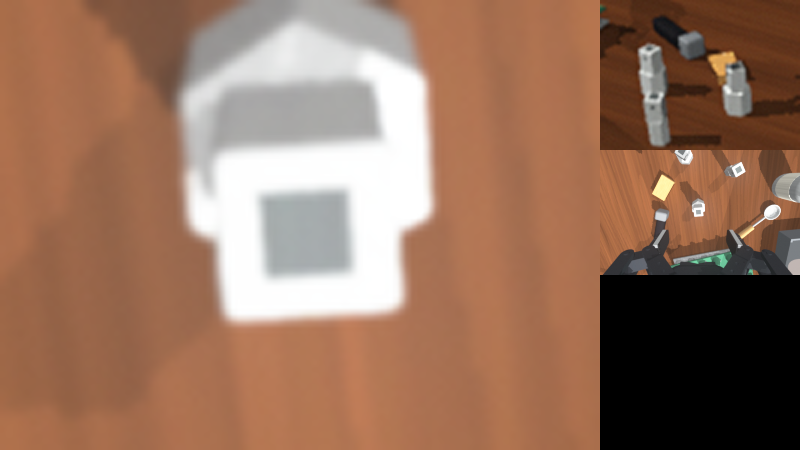

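P stands upright. Q's adapter centre is at (315.1,198.1), turned about 3° counter-clockwise, with hex flats left and right. Grasping Q.

```bash
python3 - <<'E'
from h import *
p=atz("w6",(315.1,198.1),.074); print(p); go(p[0],p[1],.057,87)
E
```

```text
[ 0.48146423 -0.30130051  0.074     ]
at [ 0.4798 -0.2997  0.1876] yaw 83.91 tilt 0.02 move [-0.0028  0.0037  0.2611] twist -0.0172 mm 131.0
```

Call:
step_arm(
  moves=[-0.003,0.004,0.09,-0.017,-1,-0.003,0.004,0.18,-0.017,-1,-0.003,0.004,0.24,-0.017,-1,-0.003,0.004,0.26,-0.017,-1,-0.003,0.004,0.26,-0.017,-1],
)

```text
clock: 20.1
position: [0.4812, -0.3016, 0.0567]
ee_rot: [-0.001, 0.726, 0.688, -0.0]
contact_force: [-0.5, -0.2, -0.1]
width: 0.0853
```

Call:
step_arm(
  moves=[0,0,0,0,0,0,0,0,0,0.2,0,0,0,0,0.4,0,0,0,0,1,0,0,0,0,1],
  force=50,
)

```text
clock: 20.6
position: [0.482, -0.3027, 0.0586]
ee_rot: [0.001, 0.726, 0.688, 0.0]
contact_force: [-0.8, 0.3, 4.7]
width: 0.0231
```

Call:
step_arm(
  moves=[0,0,0,0,1,0,0,0,0,1],
)

```text
clock: 20.8
position: [0.4821, -0.3027, 0.0586]
ee_rot: [0.001, 0.726, 0.688, 0.0]
contact_force: [-0.5, 0.2, 5.6]
width: 0.0235
```

Call:
step_arm(
  moves=[0,0,-0.05,0,1,0,0,-0.12,0,1,0,0,-0.2,0,1,0,0,-0.3,0,1,0,0,-0.38,0,1],
)

```text
clock: 21.3
position: [0.4817, -0.3023, 0.2497]
ee_rot: [0.0, 0.726, 0.688, 0.0]
contact_force: [1.9, -0.8, -1.6]
width: 0.0236
```

```bash
python3 - <<'E'
from h import *
go(.62,.127,.25,58)
E
```

```text
at [ 0.4817 -0.3023  0.2497] yaw 86.95 tilt 0.05 move [ 0.8721  0.2305 -0.0009] twist 0.1608 mm 451.0
```

Call:
step_arm(
  moves=[0.872,0.23,-0.01,0.161,1,0.872,0.23,-0.01,0.161,1,0.872,0.23,-0.01,0.161,1,0.872,0.23,-0.01,0.161,1,0.872,0.23,-0.01,0.161,1],
)

```text
clock: 21.8
position: [0.5549, -0.0731, 0.2497]
ee_rot: [-0.0, 0.875, 0.484, -0.0]
contact_force: [1.5, -0.5, -2.7]
width: 0.0232
```

```bash
python3 - <<'E'
from h import *
go(.62,.127,.25,58)
E
```

```text
at [ 0.5549 -0.0731  0.2497] yaw 57.85 tilt 0.06 move [ 0.4082 -0.1029 -0.0007] twist -0.0008 mm 210.0
```

Call:
step_arm(
  moves=[0.408,-0.103,0,-0.001,1,0.408,-0.103,0,-0.001,1,0.408,-0.103,0,-0.001,1,0.408,-0.103,0,-0.001,1,0.408,-0.103,0,-0.001,1],
)

```text
clock: 22.3
position: [0.6203, 0.1309, 0.249]
ee_rot: [-0.002, 0.873, 0.488, 0.001]
contact_force: [-0.1, -1.0, -2.5]
width: 0.0236
```

Call:
step_arm(
  moves=[0,0,0,0,1,0,0,0,0,1],
)

```text
clock: 22.5
position: [0.619, 0.1244, 0.2495]
ee_rot: [0.0, 0.874, 0.486, -0.001]
contact_force: [0.0, -0.1, -2.6]
width: 0.0233
```

```bash
python3 - <<'E'
from h import *
snap("wrist","w7"); print(proj("w7",[.6483,.1736,.087])); go(.6483,.1736,.165,58)
b=cv2.imread("pics/w7.png")[80:380,140:540]; cv2.imwrite("pics/c7.png",cv2.resize(b,(800,600),interpolation=cv2.INTER_CUBIC))
E
```

```text
[311.54296781 116.1323229 ]
at [0.619  0.1238 0.2498] yaw 58.09 tilt 0.11 move [ 0.1158 -0.0028  0.1693] twist 0.0005 mm 103.0
```

View pics/c7.png

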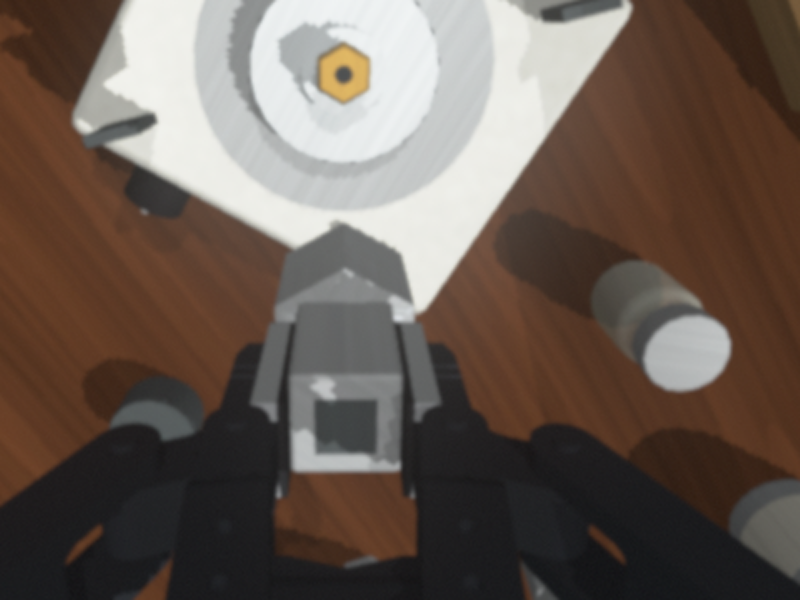

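The nut is at (311.75,116), which matches. The socket sits about 2 mm forward in the grip, so I compensate for that and lower.

Call:
step_arm(
  moves=[0.06,-0.002,0,0,1,0.1115,-0.0025,0.06,0,1,0.1115,-0.0025,0.13,0,1,0.1115,-0.0025,0.17,0,1,0.1115,-0.0025,0.17,0,1],
)

```text
clock: 23.05
position: [0.6454, 0.1709, 0.1615]
ee_rot: [-0.001, 0.874, 0.485, -0.004]
contact_force: [-0.6, -0.5, -2.5]
width: 0.0237
```

Call:
step_arm(
  moves=[0,0,0.02,0,1,0,0,0.03,0,1,0,0,0.036,0,1,0,0,0.036,0,1],
)

```text
clock: 23.45
position: [0.6481, 0.1731, 0.1477]
ee_rot: [0.0, 0.874, 0.486, 0.0]
contact_force: [0.6, -0.7, -2.7]
width: 0.0229
```

Call:
step_arm(
  moves=[0,0,0.004,0,1,0,0,0.008,0,1,0,0,0.012,0,1,0,0,0.012,0,1],
)

```text
clock: 23.85
position: [0.6481, 0.1729, 0.1411]
ee_rot: [0.001, 0.874, 0.486, -0.0]
contact_force: [-0.1, -1.0, -2.1]
width: 0.0231
```

```bash
python3 - <<'E'
from h import *
s=manip.get_state(); print(s["width"],s["contact_force"],s["moment"])
go(.6478,.1727,.1296,58)
E
```

```text
0.023142901859999367 [-0.13068157 -0.96828356 -2.13072252] [-0.37754798 -0.02160343  0.04027202]
at [0.6481 0.1729 0.1411] yaw 58.16 tilt 0.06 move [-0.0005 -0.0003  0.023 ] twist 0.0009 mm 11.0
```

It has already gone below the nut top without contact, so it fits. Pushing it home.

Call:
step_arm(
  moves=[0,0,0.005,0,1,0,0,0.01,0,1,0,0,0.015,0,1,0,0,0.019,0,1,0,0,0.019,0,1],
)

```text
clock: 24.35
position: [0.6479, 0.1728, 0.1312]
ee_rot: [0.0, 0.874, 0.486, -0.001]
contact_force: [0.6, -3.3, -3.2]
width: 0.0233
```

Call:
step_arm(
  moves=[0,0,0.003,0,1,0,0,0.006,0,1,0,0,0.009,0,1,0,0,0.009,0,1,0,0,0.009,0,1],
)

```text
clock: 24.85
position: [0.648, 0.1729, 0.1296]
ee_rot: [0.001, 0.874, 0.486, 0.0]
contact_force: [-2.8, -5.0, 8.3]
width: 0.0227
```

Seated: TCP z 0.1296 matches the expected 0.071 + 0.0586, with 8 N of contact. A final look at everything.

```bash
python3 - <<'E'
from h import *
snap("scene","s8"); s=manip.get_state(); print(s["position"],s["width"],s["contact_force"],s["clock"])
cv2.imwrite("pics/c8.png",cv2.resize(cv2.imread("pics/s8.png")[110:320,210:490],(800,600),interpolation=cv2.INTER_CUBIC))
E
```

```text
[0.64795982 0.17290352 0.12962185] 0.023466751574212318 [-3.67681624 -4.49426548  8.34573227] 24.9
```

View pics/c8.png

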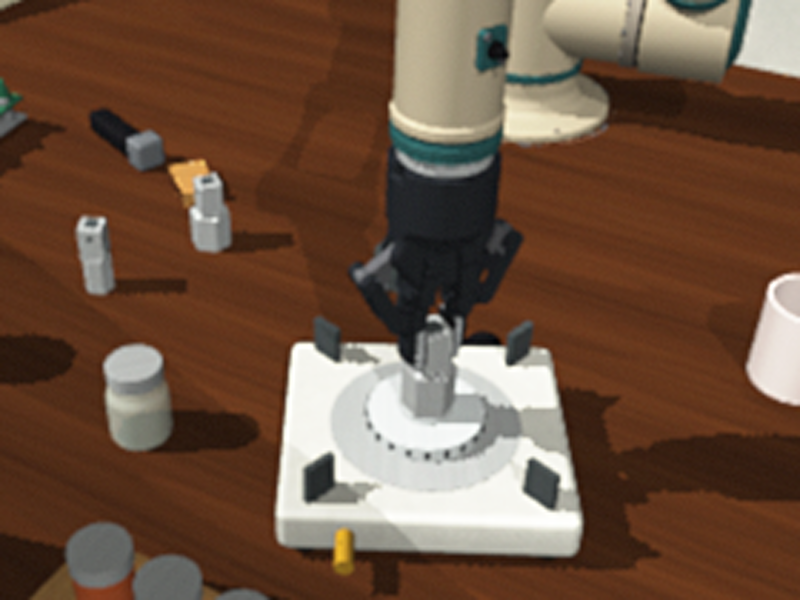

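The socket sits down over the nut at about (430,385), still gripped. The other two stand upright at (210,215) and (97,255). The cap is hidden behind the arm in this view; it was seen upright earlier and again in w7. Handing in.

```bash
python3 -c "
from h import *
print(job.sign_off()); s=manip.get_state(); print(s['position'],s['width'],s['contact_force'])"
```

```text
the job is handed in; nothing more can be done
None
the job is handed in; nothing more can be done
```

The fitting socket is pushed fully home on the nut and still held in the gripper, and I handed the job in at about 25 s on the clock. Sign-off gives no verdict, so success is judged from my own checks.

- **Cap:** I lifted it off the burner and set it down at about (0.42, 0.04), the right way up. A picture after letting go showed it upright. The arm hid it in the last picture, but it still stood there in the wrist view just before the final descent.
- **First socket tried (P):** It stopped on top of the nut, TCP at 0.145 m, and stayed there when I pressed again at several sideways offsets. I stood it back upright within about 3 mm of where it had been.
- **Second socket (Q):** It slid over the nut and seated with the TCP at 0.1296 m, where 0.1296 m was expected. The push was about 8 N, the tilt about 0.1°, and it was gripped at a commanded 50 N.
- **Other things:** The slim socket was never touched. In the last picture both other sockets stand upright. The bystanders in view are in place; the tin and spoon are outside it and the arm never went near them.

**Measurements that disagreed:** The wrist camera put the held socket about 2 mm further forward than the grasp did; I used a value in between. The reading of the cap position also differed by about 5 mm between the wrist camera and the fixed cameras, and I settled it with the deck corners.

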